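# Close the orange guard of the deburring unit

## Task

Two tube-deburring units stand on the bench with their guards tipped back open. Swing the orange guard over past upright and lower it gently, without letting it drop, until it rests fully closed, then let go. Leave the yellow guard open.

Things in the scene. Friction and masses are not known exactly. Their poses are not given: they have to be found in the camera images.
- orange_guard (a joint): Angle (rad) of the see-through orange guard, 118 mm wide, 105 mm from hinge to edge, with 38 mm side walls, about 0.4 kg, on a blue unit 180 mm deep, 140 wide, 75 high. 0 = closed, level on its stop, reaching from the hinge to the unit's front (towards the robot); pi/2 = upright; 2.2 = tipped back on its open stop, where it starts. Turns almost freely: let go past upright, it falls shut.
- orange_knob (a point): Centre of the orange guard's black grip knob, a disc 30 mm in diameter and 26 mm wide along the hinge line, flat at both ends, in the middle of the guard's free edge, 135 mm from the hinge line, its centre 30 mm beyond the edge, on a stem 12 mm wide. Can be pinched from above on its flat ends and pivots between the fingers. The point turns with the guard; its y axis is the hinge line.
- orange_hinge (a point): Middle of the orange guard's hinge line, fixed on the unit 125 mm above the bench. Its z axis is up, y runs along the hinge line, and -x points to the unit's front. At joint angle q the knob centre lies at (-0.135 cos q, 0, 0.135 sin q) m in this frame.
- yellow_guard (a joint): Angle (rad) of the yellow guard on the other unit, which is the same but for this colour: 0 closed, 2.2 tipped back open, where it starts and shall stay.
There are look-alikes about, which are no part of the job. Leave any green look-alike of the part that bears orange_guard alone.

How it is judged (in metres and radians):
On the way:
1. the orange guard is swung past upright (value of joint orange_guard below 1.5 rad), for 0.1 s.
At the end, for the whole second after the job is handed in: The orange guard rests closed on its stop (within 0.08 rad, about 10 mm at the knob) and still; the yellow guard is still tipped back (above 1.9 rad) (value of joint orange_guard below 0.08 rad and velocity of joint orange_guard between -0.1 and 0.1 rad/s and value of joint yellow_guard above 1.9 rad); the robot touches nothing.
It fails at once if the orange guard falls shut: faster than 2.5 rad/s (0.34 m/s at the knob) in the closing direction below 1.2 rad (value of joint orange_guard below 1.2 rad and velocity of joint orange_guard below -2.5 rad/s).
It fails at once if the yellow guard is swung up from its open stop, below 1.7 rad (value of joint yellow_guard below 1.7 rad).
It also fails if it takes over 38 s, if anything falls off the work surface, if the arm or the gripper's body presses on something with over 40 N, if the wrist force passes 120 N, or if a joint passes its speed limit or range.

## Robot

A 6-joint arm with a two-finger parallel gripper is mounted at the origin on the work surface. World frame = base frame: x ahead of the robot, y to its left, z up, the work surface at z = 0. Lengths are in mm, angles in rad, forces in N, time in s.
With the tool pointing down it reaches from about 375 to 975 mm from the base axis. Payload 3.8 kg.
Tool frame: the origin (TCP) lies at the centre of the arm's flange, where the gripper is bolted on; the fingertips stand 166 mm ahead of it and the grasp point (between the pads) lies 147 mm ahead of it; z points along the fingers, y is the line along which they close (so a half turn about z gives the same grasp; the last joint's range is limited). The gripper opens to 88 mm and grips with 3 to 60 N. Pads are 18 mm wide; open, the fingers measure 123 mm over their backs; the gripper's body (75 mm by 187 mm) begins 45 mm behind the grasp point.
Start: joints at [1.309, 0.264, 1.604, -0, 1.274, -0.037], TCP at [150.464, 658.012, 404.706] pointing down, gripper open.
Joint ranges: [-2.63, 2.63], [-0.94, 2.18], [0.31, 2.57], [-1.31, 4.45], [0, 2.66], [-2.55, 2.55]. Speed limits (rad/s): [2.57, 2.57, 3.14, 3.14, 3.14, 3.14].

## Interface

Orientations are given as a unit quaternion [x, y, z, w].
In Python, from plant import manip, get_image, ticket gives the robot as it stands.
- The arm moves only by the shell command python3 -m handwheel 'ROWS' [FORCE]. ROWS is JSON, a list of rows, each an object of numbers: "tx", "ty", "tz": the shift along the tool's x, y, z in m; "rx", "ry", "rz": the turn, a rotation vector about the tool's x, y, z in rad; "grip": the finger opening in m, from 0 to 0.0881. In form: [{"tx": .., "ty": .., "tz": .., "rx": .., "ry": .., "rz": .., "grip": ..}, ...]. A call has 1 to 5 rows; each row shifts and turns the commanded pose from where the row before left it, along the tool's axes as they then stand; what a row does not reach is not made up. A row lasts 1/8 s, in which the tool goes at most 62.5 mm and 10.7 degrees, less where a joint would pass 70% of its speed; a pose out of reach is approached as far as the arm can. A call is refused whole if a number of a shift passes 0.0625 or a number of a turn 0.188, either way. A call with a gripper value outside its range is refused whole. The fingers move at their own pace and stop on an object; FORCE is the grip in N (left out, the last holds). Time passes only in rows, so rows that do not move let the fingers close. It gives the time, the measured TCP pose, the force, the opening and the grip force at its end, in the units of the state.
- manip.sense(): the state, without advancing time (a new reading comes with each control period).
- get_image(name): name is "side" or "top"; returns a dict with "frame" (400x640x3 uint8, red, green, blue), "z_map" (400x640 float32, mm along the optical axis (not along the pixel's ray), 0 where there is no reading), "K" (3x3 intrinsics, pixels), "k1" (the pictures are not rectified: a ray, as slopes to the right and down, at radius r is drawn at 1 + k1 r^2 times it, then the intrinsics apply), "rvec" (rotation vector, rad) and "tvec" (3), from world to camera coordinates, as OpenCV has them. Camera axes: x right, y down, z forward; pixel columns grow to the right and rows downward; lengths in mm; the calibration is good to about 2 mm. A picture is of the moment at which its call begins.
- ticket.close_job(): hands the job in; it is judged then, once.
The state is a dict: "time_s": time; "joint_positions": joint angles; "joint_vel": joint speeds; "joint_efforts": joint torques, N m; "position": TCP position; "ee_rot": TCP orientation; "ft_force": force on the tool from outside, world axes, zero at the start; "moment": the same for the moment, N m; "width": opening from 0.0 (shut) to 1.0 (fully open); "grip_force": force on a finger pad.
Only numpy, scipy, OpenCV 4.12 (cv2) and the standard library are available. Lean on these libraries where they do the work, as an engineer would, in place of code of your own. Each camera call takes 0.05 s, during which the arm holds its last target. There are 200 camera calls.

## Working session

There is one attempt and no reset: what is moved stays moved. The work goes in short steps, Python scripts to look and compute and a shell command to move; the robot and the scene stay as the last step left them, time stands still between calls to the robot, and variables do not carry over. Pictures are saved under pics/ and viewed, at most 10 in all, crops included, and the job is handed in when it is done.

```bash
mkdir -p pics; cat > h.py <<'E'
import numpy as np, cv2
from plant import manip, get_image, ticket
def world(im):
    z=im["z_map"]; K=im["K"]; h,w=z.shape
    v,u=np.mgrid[:h,:w]
    d=np.array([im["k1"],0,0,0,0],float)
    n=cv2.undistortPoints(np.stack([u,v],-1).reshape(-1,1,2).astype(float),np.array(K,float),d).reshape(h,w,2)
    P=np.dstack([n*z[...,None],z])
    R,_=cv2.Rodrigues(np.array(im["rvec"],float))
    return (P-np.array(im["tvec"],float).ravel())@R
E
python3 - <<'E'
from h import *
a=[]
for n in("top","side"):
    im=get_image(n); np.savez("pics/"+n,**im); cv2.imwrite(f"pics/{n}0.png",im["frame"][...,::-1])
    print(n,im["K"],im["k1"],im["rvec"],im["tvec"])
s=manip.sense();print(s)
E
```

```text
top [[378.68466774   0.         315.3617719 ]
 [  0.         378.68466774 198.85141329]
 [  0.           0.           1.        ]] -0.07733799949561326 [ 2.11129246 -2.11843735  0.20447049] [-43.1634081  446.86074654 826.9823947 ]
side [[449.21883802   0.         310.73173208]
 [  0.         449.21883802 205.58087675]
 [  0.           0.           1.        ]] 0.04079133753719222 [ 2.21367843 -0.33725143  0.13918033] [-411.66339203  138.95621505  931.23221264]
{'time_s': 0.1, 'joint_positions': array([ 1.30908678e+00,  2.64659455e-01,  1.60522777e+00,  7.61860274e-06,
        1.27368993e+00, -3.68878942e-02]), 'joint_vel': array([ 0.00057525, -0.00144292, -0.00286886,  0.00061513,  0.00015866,
       -0.00083418]), 'joint_efforts': array([ 7.37325900e-04, -5.03618789e+01, -3.58073008e+01,  7.31214392e-02,
        2.31524633e-02, -4.34989431e-05]), 'position': array([150.39281167, 657.71877602, 403.52976391]), 'ee_rot': array([ 1.12175291e-01,  9.93687939e-01, -9.80671169e-04, -1.51192852e-04]), 'ft_force': array([0.20012381, 0.06180839, 0.21914111]), 'moment': array([ 0.0278225 , -0.03486885, -0.03578557]), 'grip_force': 0.0, 'width': 0.9964963958343885}
```

View pics/top0.png

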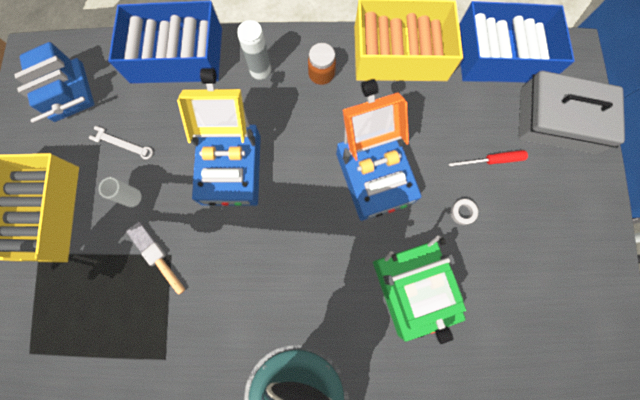

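View pics/side0.png

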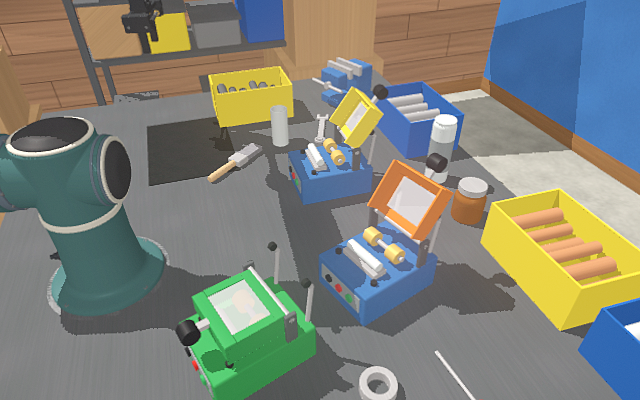

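Candidates (top view): orange guard on a blue unit at (377,125) with its knob at (370,88); yellow guard on a blue unit at (213,113), to be left open; green look-alike at (425,290), closed. The orange guard tipped back on a blue unit fits the description. In the side view it is at (408,197), with its knob at (436,163). I'll confirm in a crop and measure.

```bash
python3 - <<'E'
from h import *
for n,(u0,u1,v0,v1),kb in(("top",(330,430,70,225),(355,385,75,102)),("side",(310,460,140,330),(422,450,150,178))):
    im=dict(np.load(f"pics/{n}.npz")); W=world(im); f=im["frame"]; hsv=cv2.cvtColor(f,cv2.COLOR_RGB2HSV)
    roi=np.zeros(f.shape[:2],bool); roi[v0:v1,u0:u1]=1
    z=im["z_map"]>0
    k=np.zeros_like(roi); k[kb[2]:kb[3],kb[0]:kb[1]]=1
    m=k&(hsv[...,2]<60)&z&(W[...,2]>150)&(W[...,2]<300)
    p=W[m]; v,u=np.nonzero(m); print(n,"knob",len(p),p.mean(0).round(1),p.min(0).round(),p.max(0).round(),u.mean(),v.mean(),u.min(),u.max(),v.min(),v.max())
    o=roi&(hsv[...,0]>5)&(hsv[...,0]<16)&(hsv[...,1]>150)&z&(W[...,2]>110)
    p=W[o]; print("orange",len(p),p.min(0).round(),p.max(0).round(),np.median(p,0).round())
    b=roi&(hsv[...,0]>100)&(hsv[...,0]<120)&(hsv[...,1]>120)&z&(abs(W[...,2]-75)<5)
    p=W[b]; r=cv2.minAreaRect(p[:,:2].astype(np.float32)); print("bluetop",len(p),r,cv2.boxPoints(r).round(),np.median(p[:,2]))
    for name,mm in(("orange",o),):
        c=W[mm]; q,_,_,=np.linalg.svd((c-c.mean(0)).T,full_matrices=False)[0:3]; print(q.round(3))
im=np.load("pics/top.npz")["frame"][60:230,310:450,::-1]; im2=np.load("pics/side.npz")["frame"][140:330,300:470,::-1]
a=cv2.resize(im,(400,486)); b=cv2.resize(im2,(400,447)); b=cv2.copyMakeBorder(b,0,39,0,0,0)
cv2.imwrite("pics/crop1.png",np.hstack([a,b]))
E
```

```text
top knob 181 [ 620.2 -148.3  244.8] [ 608. -164.  223.] [ 635. -134.  252.] 369.4585635359116 87.55801104972376 362 377 80 95
orange 1412 [ 509. -237.  130.] [ 627. -100.  233.] [ 581. -179.  198.]
bluetop 2479 ((507.0419921875, -188.36508178710938), (176.9670867919922, 138.83322143554688), 18.226028442382812) [[ 401. -150.]
 [ 445. -282.]
 [ 613. -227.]
 [ 569.  -95.]] 75.46291010803299
[[-0.186 -0.579 -0.794]
 [ 0.964  0.05  -0.263]
 [ 0.192 -0.814  0.548]]<stdin>:8: RuntimeWarning: Mean of empty slice.
  ret = um.true_divide(
Traceback (most recent call last):
ValueError: zero-size array to reduction operation minimum which has no identity
```

```bash
python3 - <<'E'
from h import *
A={}
for n,kb in(("top",(355,385,75,97)),("side",(422,450,150,178))):
    im=dict(np.load(f"pics/{n}.npz")); W=world(im); f=im["frame"]; V=f.max(2)
    k=np.zeros(V.shape,np.uint8); k[kb[2]:kb[3],kb[0]:kb[1]]=1
    m=((V<75)&(k>0)).astype(np.uint8)
    c,l,st,ce=cv2.connectedComponentsWithStats(m); i=1+st[1:,4].argmax(); print(n,st[i],ce[i])
    s=(l==i); p=W[s&(im["z_map"]>0)]; print(len(p),np.median(p,0).round(1) if len(p) else "", p.max(0).round(1))
    uv=np.array([st[i][0]+(st[i][2]-1)/2,st[i][1]+(st[i][3]-1)/2])
    R,_=cv2.Rodrigues(im["rvec"]); t=im["tvec"].reshape(3,1)
    x=cv2.undistortPoints(ce[i].reshape(1,1,2),im["K"],np.array([im["k1"],0,0,0,0.])).reshape(2,1)
    A[n]=(np.hstack([R,t]),x); print(uv)
X=cv2.triangulatePoints(A["top"][0],A["side"][0],A["top"][1],A["side"][1]); X=(X[:3]/X[3]).ravel(); print("knob",X)
im=dict(np.load("pics/side.npz")); W=world(im); hsv=cv2.cvtColor(im["frame"],cv2.COLOR_RGB2HSV)
g=np.zeros(hsv.shape[:2],bool); g[200:330,310:450]=1
b=g&(hsv[...,0]>100)&(hsv[...,0]<120)&(hsv[...,1]>120)&(im["z_map"]>0)&(abs(W[...,2]-75)<5)
r=cv2.minAreaRect(W[b][:,:2].astype(np.float32)); print(r)
im=np.load("pics/top.npz")["frame"][60:230,310:450,::-1]; im2=np.load("pics/side.npz")["frame"][140:330,300:470,::-1]
a=cv2.resize(im,(400,486)); b=cv2.resize(im2,(400,447)); b=cv2.copyMakeBorder(b,0,39,0,0,0)
cv2.imwrite("pics/crop1.png",np.hstack([a,b]))
E
```

```text
top [361  80  17  17 213] [369.29577465  87.48826291]
213 [ 620.1 -147.6  246.2] [ 635.3 -133.3  251.7]
[369.  88.]
side [427 157  20  16  94] [440.22340426 164.5106383 ]
94 [ 627.4 -161.8  236. ] [ 640.3 -146.5  249. ]
[436.5 164.5]
knob [ 631.05643763 -151.04851908  228.14023925]
((502.19573974609375, -190.96629333496094), (175.90322875976562, 139.1038818359375), 18.888381958007812)
```

View pics/crop1.png

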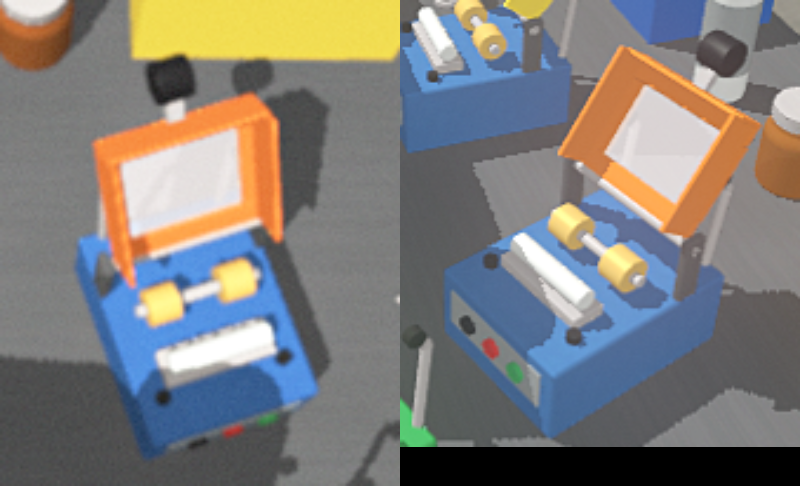

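The crop confirms it: a see-through orange guard tipped back on a blue unit, with the black knob at crop (170,78), i.e. top (369,88). Next I'll refine the knob position and plan the approach.

```bash
cat >> h.py <<'E'
from scipy.spatial.transform import Rotation as Ro
YAW=np.radians(18.5)
def plan(target,n,rz_total=0.,s=None):
    "print n rows of tool-frame shifts to TCP target (mm), turning rz_total"
    s=s or manip.sense(); p=np.array(s["position"]); R=Ro.from_quat(s["ee_rot"])
    st=(np.array(target)-p)/n
    for i in range(n):
        t=R.inv().apply(st)/1000; print([round(float(x),3) for x in t],round(rz_total/n,3))
        R=R*Ro.from_rotvec([0,0,rz_total/n])
def err(s):
    "rotation vec (tool) to tool-down, y along -hinge line"
    c,si=np.cos(YAW),np.sin(YAW)
    y=np.array([si,-c,0]); z=np.array([0,0,-1.]); x=np.cross(y,z)
    return (Ro.from_quat(s["ee_rot"]).inv()*Ro.from_matrix(np.c_[x,y,z])).as_rotvec()
E
python3 - <<'E'
from h import *
X=[]
M={n:dict(np.load(f"pics/{n}.npz")) for n in("top","side")}
P=[];xs=[]
for n,uv in(("top",(369.,87.8)),("side",(436.7,163.))):
    im=M[n];R,_=cv2.Rodrigues(im["rvec"]); P.append(np.hstack([R,im["tvec"].reshape(3,1)]))
    xs.append(cv2.undistortPoints(np.array(uv).reshape(1,1,2),im["K"],np.array([im["k1"],0,0,0,0.])).reshape(2,1))
    d=R.T@np.r_[xs[-1].ravel(),1]; o=-R.T@im["tvec"].ravel(); print(n,o+d*(234-o[2])/d[2])
Y=cv2.triangulatePoints(P[0],P[1],*xs); K=(Y[:3]/Y[3]).ravel(); print("knob",K)
# unit rect from both views -> hinge lateral check
c=np.array([504.6,-189.7]); xh=np.array([np.cos(YAW),np.sin(YAW)]); yh=np.array([-xh[1],xh[0]])
print("knob in unit",(K[:2]-c)@xh,(K[:2]-c)@yh)
s=manip.sense(); print(err(s))
plan([622,-150,480],15,err(s)[2])
E
```

```text
top [ 625.35535158 -149.07460613  234.        ]
side [ 624.53946961 -151.6433834   234.        ]
knob [ 626.19753985 -149.31778163  232.27748474]
knob in unit 128.1272893800205 -0.2880526753586501
[-8.26774485e-04  2.54236896e-03  2.59388175e+00]
[-0.043, -0.045, -0.005] 0.173
[-0.05, -0.037, -0.005] 0.173
[-0.056, -0.028, -0.005] 0.173
[-0.06, -0.018, -0.005] 0.173
[-0.062, -0.008, -0.005] 0.173
[-0.062, 0.003, -0.005] 0.173
[-0.061, 0.014, -0.005] 0.173
[-0.058, 0.024, -0.005] 0.173
[-0.053, 0.033, -0.005] 0.173
[-0.046, 0.042, -0.005] 0.173
[-0.038, 0.049, -0.005] 0.173
[-0.029, 0.055, -0.005] 0.173
[-0.019, 0.059, -0.005] 0.173
[-0.009, 0.062, -0.005] 0.173
[0.002, 0.062, -0.005] 0.173
```

```bash
python3 -m handwheel '[{"tz":-0.04},{"tx":-0.043,"ty":-0.045,"tz":-0.035,"rz":0.173},{"tx":-0.05,"ty":-0.037,"rz":0.173},{"tx":-0.056,"ty":-0.028,"rz":0.173},{"tx":-0.06,"ty":-0.018,"rz":0.173}]'
python3 -m handwheel '[{"tx":-0.062,"ty":-0.008,"rz":0.173},{"tx":-0.062,"ty":0.003,"rz":0.173},{"tx":-0.061,"ty":0.014,"rz":0.173},{"tx":-0.058,"ty":0.024,"rz":0.173},{"tx":-0.053,"ty":0.033,"rz":0.173}]'
python3 -c "
from h import *
s=manip.sense();e=err(s);print(s['position'],s['joint_positions'],e,s['time_s']);plan([624,-150,470],6,e[2])"
```

```text
[150.39281167 657.71877602 403.52976391] [ 1.30908678e+00  2.64659455e-01  1.60522777e+00  7.61860274e-06
  1.27368993e+00 -3.68878942e-02] [-8.26774485e-04  2.54236896e-03  2.59388175e+00] 0.1
[-0.107, -0.114, -0.011] 0.432
[-0.145, -0.058, -0.011] 0.432
[-0.156, 0.008, -0.011] 0.432
[-0.138, 0.072, -0.011] 0.432
[-0.095, 0.124, -0.011] 0.432
[-0.035, 0.152, -0.011] 0.432$[0]: bad value
$[0]: bad value
```

All keys seem to be required, so I'll write full rows.

```bash
python3 -m handwheel '[{"tx":0,"ty":0,"tz":-0.04,"rx":0,"ry":0,"rz":0,"grip":0.088},{"tx":-0.043,"ty":-0.045,"tz":-0.035,"rx":0,"ry":0,"rz":0.173,"grip":0.088},{"tx":-0.05,"ty":-0.037,"tz":0,"rx":0,"ry":0,"rz":0.173,"grip":0.088},{"tx":-0.056,"ty":-0.028,"tz":0,"rx":0,"ry":0,"rz":0.173,"grip":0.088},{"tx":-0.06,"ty":-0.018,"tz":0,"rx":0,"ry":0,"rz":0.173,"grip":0.088}]' 20 &&
python3 -m handwheel '[{"tx":-0.062,"ty":-0.008,"tz":0,"rx":0,"ry":0,"rz":0.173,"grip":0.088},{"tx":-0.062,"ty":0.003,"tz":0,"rx":0,"ry":0,"rz":0.173,"grip":0.088},{"tx":-0.061,"ty":0.014,"tz":0,"rx":0,"ry":0,"rz":0.173,"grip":0.088},{"tx":-0.058,"ty":0.024,"tz":0,"rx":0,"ry":0,"rz":0.173,"grip":0.088},{"tx":-0.053,"ty":0.033,"tz":0,"rx":0,"ry":0,"rz":0.173,"grip":0.088}]'
python3 -c "
from h import *
s=manip.sense();e=err(s);print(s['position'],s['joint_positions'],e,s['time_s']);plan([624,-150,470],6,e[2])"
```

```text
time_s: 0.72
position: [274.5, 448.4, 475.0]
ee_rot: [0.445, 0.896, -0.0, 0.0]
ft_force: [1.3, -0.5, 0.4]
width: 1.001
grip_force: 0.0
time_s: 1.35
position: [431.3, 178.7, 475.1]
ee_rot: [0.779, 0.627, 0.0, -0.0]
ft_force: [1.5, 0.9, 1.0]
width: 1.002
grip_force: 0.0
[431.26731131 178.65726874 475.12072187] [ 3.39342072e-01 -1.76686866e-01  1.93411489e+00  8.51776551e-05
  1.38400085e+00  5.55885634e-01] [ 5.15296842e-06 -1.92270920e-04  1.03135104e+00] 1.35
[-0.047, 0.043, 0.001] 0.172
[-0.039, 0.05, 0.001] 0.172
[-0.029, 0.056, 0.001] 0.172
[-0.019, 0.061, 0.001] 0.172
[-0.009, 0.063, 0.001] 0.172
[0.002, 0.063, 0.001] 0.172
```

```bash
python3 -m handwheel '[{"tx":-0.047,"ty":0.043,"tz":0,"rx":0,"ry":0,"rz":0.172,"grip":0.088},{"tx":-0.039,"ty":0.05,"tz":0,"rx":0,"ry":0,"rz":0.172,"grip":0.088},{"tx":-0.029,"ty":0.056,"tz":0,"rx":0,"ry":0,"rz":0.172,"grip":0.088},{"tx":-0.019,"ty":0.06,"tz":0,"rx":0,"ry":0,"rz":0.172,"grip":0.088},{"tx":-0.009,"ty":0.06,"tz":0,"rx":0,"ry":0,"rz":0.172,"grip":0.088}]' && python3 -m handwheel '[{"tx":0.002,"ty":0.06,"tz":0,"rx":0,"ry":0,"rz":0.172,"grip":0.088},{"tx":0,"ty":0,"tz":0,"rx":0,"ry":0,"rz":0,"grip":0.088},{"tx":0,"ty":0,"tz":0,"rx":0,"ry":0,"rz":0,"grip":0.088}]'
python3 -c "
from h import *
s=manip.sense();e=err(s);print(s['position'],s['joint_positions'],e,s['time_s']);plan([625,-150,384],1,e[2])
im=get_image('side');cv2.imwrite('pics/side1.png',im['frame'][60:340,250:600,::-1])"
```

```text
time_s: 1.98
position: [588.7, -89.4, 474.9]
ee_rot: [0.97, 0.244, -0.0, -0.0]
ft_force: [0.6, 0.6, -0.6]
width: 1.0
grip_force: 0.0
time_s: 2.35
position: [618.4, -139.0, 474.4]
ee_rot: [0.987, 0.163, -0.001, -0.001]
ft_force: [0.6, -0.2, -0.6]
width: 0.999
grip_force: 0.0
[ 618.39018806 -139.00982915  474.43485829] [-2.60556551e-01  1.53132428e-01  1.60909184e+00  5.30903613e-04
  1.38143366e+00  9.82022068e-01] [-0.00157666  0.00143224  0.00523132] 2.35
[0.003, 0.013, 0.09] 0.005
```

View pics/side1.png

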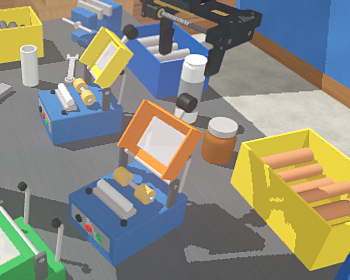

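The gripper stands above the knob (crop (187,102)) with the finger at (165,45), and the guard is undisturbed. Lowering and pinching next.

```bash
python3 -m handwheel '[{"tx":0.003,"ty":0.013,"tz":0,"rx":0,"ry":0,"rz":0.005,"grip":0.088},{"tx":0,"ty":0,"tz":0.04,"rx":0,"ry":0,"rz":0,"grip":0.088},{"tx":0,"ty":0,"tz":0.03,"rx":0,"ry":0,"rz":0,"grip":0.088},{"tx":0,"ty":0,"tz":0.02,"rx":0,"ry":0,"rz":0,"grip":0.07},{"tx":0,"ty":0,"tz":0,"rx":0,"ry":0,"rz":0,"grip":0.05}]' 12 && python3 -m handwheel '[{"tx":0,"ty":0,"tz":0,"rx":0,"ry":0,"rz":0,"grip":0.04},{"tx":0,"ty":0,"tz":0,"rx":0,"ry":0,"rz":0,"grip":0.03},{"tx":0,"ty":0,"tz":0,"rx":0,"ry":0,"rz":0,"grip":0.02},{"tx":0,"ty":0,"tz":0,"rx":0,"ry":0,"rz":0,"grip":0.015}]'
python3 -c "
from h import *
s=manip.sense();print(s['position'],err(s))
im=get_image('side');cv2.imwrite('pics/side2.png',cv2.resize(im['frame'][100:280,340:500,::-1],None,fx=3,fy=3))"
```

```text
time_s: 3.02
position: [625.2, -149.9, 383.6]
ee_rot: [0.987, 0.161, -0.002, -0.001]
ft_force: [0.4, -0.2, -0.5]
width: 0.795
grip_force: 0.0
time_s: 3.52
position: [625.8, -150.4, 386.0]
ee_rot: [0.987, 0.161, 0.0, 0.0]
ft_force: [0.3, -0.5, -0.6]
width: 0.345
grip_force: 0.0
[ 625.77244747 -150.43733416  385.97854654] [ 0.00054687 -0.00083628 -0.00012272]
```

View pics/side2.png

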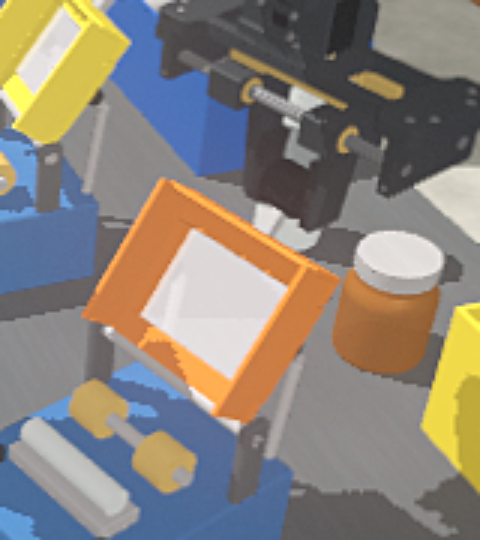

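```bash
python3 -m handwheel '[{"tx":0,"ty":0,"tz":0,"rx":0,"ry":0,"rz":0,"grip":0.015},{"tx":0,"ty":0,"tz":0,"rx":0,"ry":0,"rz":0,"grip":0.015},{"tx":0,"ty":0,"tz":0,"rx":0,"ry":0,"rz":0,"grip":0.015}]' 15
python3 -c "
from h import *
q=np.linspace(2.2,0,25);p=np.round(135*np.c_[-np.cos(q),-np.sin(q)]).astype(int)
s=manip.sense();print(s['position'],s['width']*88)
for i,d in enumerate(np.diff(p,axis=0)):print(round(q[i+1],2),d)"
```

```text
time_s: 3.95
position: [625.5, -149.5, 385.8]
ee_rot: [0.987, 0.161, -0.0, -0.001]
ft_force: [-2.6, 5.6, 3.6]
width: 0.292
grip_force: 15.0
[ 625.49944059 -149.46975844  385.83875727] 25.737890585086685
2.11 [-10  -7]
2.02 [-11  -6]
1.93 [-11  -5]
1.83 [-12  -3]
1.74 [-12  -3]
1.65 [-12  -2]
1.56 [-13   0]
1.47 [-12   1]
1.38 [-12   2]
1.28 [-12   3]
1.19 [-12   4]
1.1 [-11   5]
1.01 [-11   6]
0.92 [-10   7]
0.83 [-10   8]
0.73 [-8  9]
0.64 [-8  9]
0.55 [-7 10]
0.46 [-6 11]
0.37 [-5 12]
0.27 [-4 11]
0.18 [-3 12]
0.09 [-1 13]
0.0 [-1 12]
```

Gripped: the opening is 25.7 mm at 15 N, and the knob is 26 mm wide. Swinging the guard now.

```bash
python3 -m handwheel '[{"tx":-0.010,"ty":0,"tz":-0.007,"rx":0,"ry":0,"rz":0,"grip":0.015},{"tx":-0.011,"ty":0,"tz":-0.006,"rx":0,"ry":0,"rz":0,"grip":0.015},{"tx":-0.011,"ty":0,"tz":-0.005,"rx":0,"ry":0,"rz":0,"grip":0.015},{"tx":-0.012,"ty":0,"tz":-0.003,"rx":0,"ry":0,"rz":0,"grip":0.015},{"tx":-0.012,"ty":0,"tz":-0.003,"rx":0,"ry":0,"rz":0,"grip":0.015}]'
python3 -c "
from h import *
s=manip.sense();print(s['position'],s['width']*88,s['ft_force'])
im=get_image('side');cv2.imwrite('pics/side3.png',cv2.resize(im['frame'][100:280,340:500,::-1],None,fx=3,fy=3))"
```

```text
time_s: 4.58
position: [572.5, -167.1, 409.7]
ee_rot: [0.987, 0.161, 0.001, -0.001]
ft_force: [1.0, 5.6, -0.5]
width: 0.296
grip_force: 15.0
[ 572.47172669 -167.08249258  409.69585015] 26.042645385165812 [ 1.04974682  5.60413192 -0.50893845]
```

View pics/side3.png

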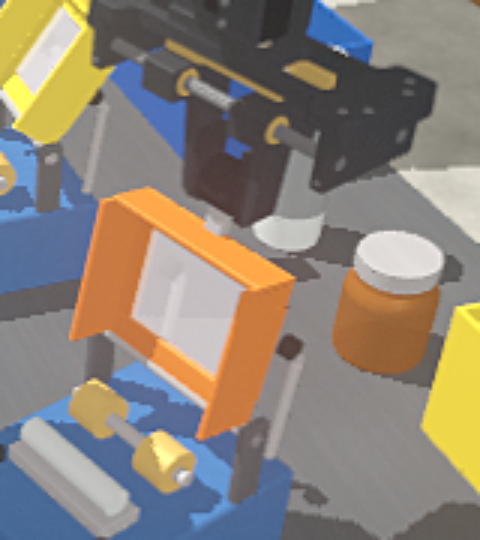

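The guard follows: it now stands nearly upright, with the knob between the fingers at crop (235,190), and the forces are small. Continuing.

```bash
python3 -m handwheel '[{"tx":-0.012,"ty":0,"tz":-0.002,"rx":0,"ry":0,"rz":0,"grip":0.015},{"tx":-0.013,"ty":0,"tz":0,"rx":0,"ry":0,"rz":0,"grip":0.015},{"tx":-0.012,"ty":0,"tz":0.001,"rx":0,"ry":0,"rz":0,"grip":0.015},{"tx":-0.012,"ty":0,"tz":0.002,"rx":0,"ry":0,"rz":0,"grip":0.015},{"tx":-0.012,"ty":0,"tz":0.003,"rx":0,"ry":0,"rz":0,"grip":0.015}]' && python3 -m handwheel '[{"tx":-0.012,"ty":0,"tz":0.004,"rx":0,"ry":0,"rz":0,"grip":0.015},{"tx":-0.011,"ty":0,"tz":0.005,"rx":0,"ry":0,"rz":0,"grip":0.015},{"tx":-0.011,"ty":0,"tz":0.006,"rx":0,"ry":0,"rz":0,"grip":0.015},{"tx":-0.010,"ty":0,"tz":0.007,"rx":0,"ry":0,"rz":0,"grip":0.015},{"tx":-0.010,"ty":0,"tz":0.008,"rx":0,"ry":0,"rz":0,"grip":0.015}]'
```

```text
time_s: 5.25
position: [514.1, -186.5, 405.7]
ee_rot: [0.987, 0.161, 0.0, -0.001]
ft_force: [-1.4, 5.4, 2.0]
width: 0.292
grip_force: 15.0
time_s: 5.88
position: [462.8, -203.6, 374.0]
ee_rot: [0.987, 0.161, -0.0, -0.002]
ft_force: [1.8, 6.0, -5.4]
width: 0.291
grip_force: 15.0
```

```bash
python3 -m handwheel '[{"tx":-0.008,"ty":0,"tz":0.009,"rx":0,"ry":0,"rz":0,"grip":0.015},{"tx":-0.008,"ty":0,"tz":0.009,"rx":0,"ry":0,"rz":0,"grip":0.015},{"tx":-0.007,"ty":0,"tz":0.010,"rx":0,"ry":0,"rz":0,"grip":0.015},{"tx":-0.006,"ty":0,"tz":0.011,"rx":0,"ry":0,"rz":0,"grip":0.015},{"tx":-0.005,"ty":0,"tz":0.012,"rx":0,"ry":0,"rz":0,"grip":0.015}]' && python3 -m handwheel '[{"tx":-0.004,"ty":0,"tz":0.011,"rx":0,"ry":0,"rz":0,"grip":0.015},{"tx":-0.003,"ty":0,"tz":0.010,"rx":0,"ry":0,"rz":0,"grip":0.015},{"tx":-0.001,"ty":0,"tz":0.008,"rx":0,"ry":0,"rz":0,"grip":0.015},{"tx":0,"ty":0,"tz":0.006,"rx":0,"ry":0,"rz":0,"grip":0.015},{"tx":0,"ty":0,"tz":0,"rx":0,"ry":0,"rz":0,"grip":0.015}]'
python3 -c "
from h import *
s=manip.sense();print(s['position'],s['width']*88,s['ft_force'])
im=get_image('side');cv2.imwrite('pics/side4.png',cv2.resize(im['frame'][140:340,270:470,::-1],None,fx=3,fy=3))"
```

```text
time_s: 6.5
position: [430.8, -214.2, 323.1]
ee_rot: [0.987, 0.16, 0.0, -0.002]
ft_force: [2.6, 6.4, -2.0]
width: 0.294
grip_force: 15.0
time_s: 7.12
position: [423.1, -216.8, 288.0]
ee_rot: [0.987, 0.16, -0.001, -0.002]
ft_force: [0.8, 6.3, -2.1]
width: 0.291
grip_force: 15.0
[ 423.11552694 -216.79064267  287.95238971] 25.569189948020828 [ 0.8361071   6.29219473 -2.05722427]
```

View pics/side4.png

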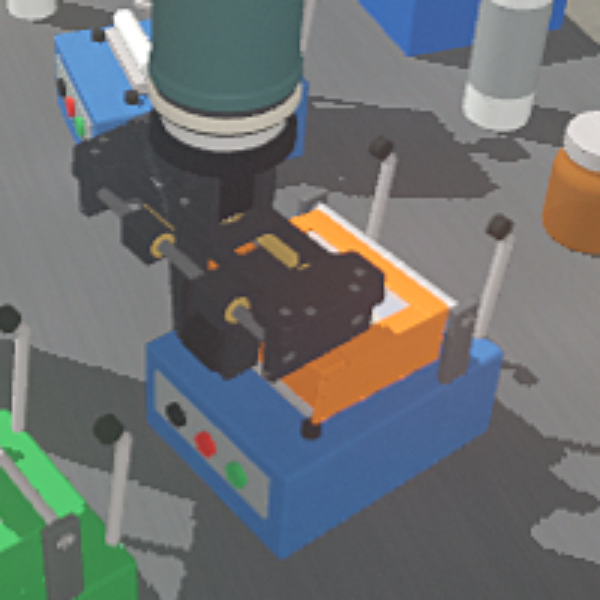

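The guard is almost down (orange at crop (380,340), the stop bar at (300,400)), about 11 mm at the knob left to go by my estimate. I'll lower in small steps and watch the vertical force.

```bash
python3 -m handwheel '[{"tx":0,"ty":0,"tz":0.003,"rx":0,"ry":0,"rz":0,"grip":0.015},{"tx":0,"ty":0,"tz":0.003,"rx":0,"ry":0,"rz":0,"grip":0.015},{"tx":0,"ty":0,"tz":0.002,"rx":0,"ry":0,"rz":0,"grip":0.015},{"tx":0,"ty":0,"tz":0,"rx":0,"ry":0,"rz":0,"grip":0.015}]'
```

```text
time_s: 7.68
position: [423.0, -216.9, 280.8]
ee_rot: [0.987, 0.16, -0.001, -0.002]
ft_force: [-1.3, 7.3, 2.1]
width: 0.294
grip_force: 15.0
```

```bash
python3 -m handwheel '[{"tx":0,"ty":0,"tz":0.002,"rx":0,"ry":0,"rz":0,"grip":0.015},{"tx":0,"ty":0,"tz":0,"rx":0,"ry":0,"rz":0,"grip":0.015}]'
```

```text
time_s: 7.92
position: [423.1, -216.9, 280.6]
ee_rot: [0.987, 0.161, -0.001, -0.002]
ft_force: [-6.7, 10.1, 14.3]
width: 0.294
grip_force: 15.0
```

On the stop: the height has stopped changing and Fz is +14 N. Releasing and backing off upward.

```bash
python3 -m handwheel '[{"tx":0,"ty":0,"tz":0,"rx":0,"ry":0,"rz":0,"grip":0.04},{"tx":0,"ty":0,"tz":0,"rx":0,"ry":0,"rz":0,"grip":0.06},{"tx":0,"ty":0,"tz":0,"rx":0,"ry":0,"rz":0,"grip":0.06},{"tx":0,"ty":0,"tz":0,"rx":0,"ry":0,"rz":0,"grip":0.06}]' && python3 -m handwheel '[{"tx":0,"ty":0,"tz":-0.01,"rx":0,"ry":0,"rz":0,"grip":0.06},{"tx":0,"ty":0,"tz":-0.03,"rx":0,"ry":0,"rz":0,"grip":0.06},{"tx":0,"ty":0,"tz":-0.04,"rx":0,"ry":0,"rz":0,"grip":0.06},{"tx":0,"ty":0,"tz":-0.05,"rx":0,"ry":0,"rz":0,"grip":0.06},{"tx":0,"ty":0,"tz":0,"rx":0,"ry":0,"rz":0,"grip":0.06}]'
python3 -c "
from h import *
im=get_image('side');cv2.imwrite('pics/side5.png',cv2.resize(im['frame'][60:340,250:470,::-1],None,fx=2,fy=2))
W=world(im);hsv=cv2.cvtColor(im['frame'],cv2.COLOR_RGB2HSV);g=np.zeros(hsv.shape[:2],bool);g[190:300,330:430]=1
o=W[g&(hsv[...,0]>5)&(hsv[...,0]<16)&(hsv[...,1]>150)&(im['z_map']>0)&(W[...,2]>120)]
xh=np.array([np.cos(YAW),np.sin(YAW)]);print(len(o),np.polyfit(o[:,:2]@xh,o[:,2],1),manip.sense()['ft_force'])"
```

```text
time_s: 8.43
position: [423.6, -218.1, 279.2]
ee_rot: [0.987, 0.161, -0.0, 0.0]
ft_force: [-0.0, 0.2, -0.1]
width: 0.68
grip_force: 0.0
time_s: 9.05
position: [425.1, -218.8, 415.2]
ee_rot: [0.987, 0.161, 0.004, 0.003]
ft_force: [0.3, -0.9, 0.6]
width: 0.681
grip_force: 0.0
634 [2.61049949e-02 1.16868278e+02] [0.34419904 0.3401938  0.10665487]
```

View pics/side5.png

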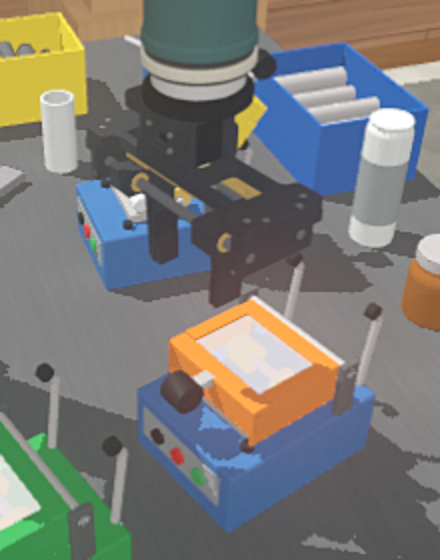

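The orange guard is closed and level (knob at crop (182,392), fitted slope about 0.03). The gripper is clear of it, and the yellow guard is still up at (250,120). Handing in.

```bash
python3 -c "
from plant import ticket
print(ticket.close_job())"
```

```text
the job is handed in; nothing more can be done
None
```

The orange guard was swung over, lowered under grip onto its stop and released, the yellow guard was left open, and the job was handed in after about 9 s of robot time; no verdict was returned.

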